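# Clip the dibber onto the eye of the tool board

### The arm

A 6-joint arm with a two-finger parallel gripper is mounted at the origin on the work surface. World frame = base frame: x ahead of the robot, y to its left, z up, the work surface at z = 0. Lengths are in m, angles in rad, forces in N, time in s.
With the tool pointing down it reaches from about 0.375 to 0.9 m from the base axis. Payload 3.1 kg.
Tool frame: the origin (TCP) lies on the centre line of the jaws, within the pads' length; the fingertips stand robot.tip_reach ahead of it and the grasp point (between the pads) lies 8 mm behind it (robot.tip_reach is the distance from the TCP to the fingertips, in m); z points along the fingers, y is the line along which they close (so a half turn about z gives the same grasp; the last joint's range is limited). The gripper opens to 87 mm and grips with 3 to 60 N. Pads are 19 mm wide; open, the fingers measure 117 mm over their backs; the gripper's body (75 mm by 190 mm) begins 51 mm behind the grasp point.
Start: joints at [1.01, 0.527, 1.433, -0, 1.181, -0.178], TCP at [0.233, 0.58, 0.234] pointing down, gripper open.
Joint ranges: [-3.08, 3.08], [-0.75, 2.2], [0.22, 2.44], [-1.43, 4.57], [0, 2.65], [-2.85, 2.85]. Speed limits (rad/s): [2.79, 2.79, 3.14, 3.14, 3.14, 3.14].

### API

Orientations are given as a unit quaternion [x, y, z, w].
In Python, from rig import robot gives the robot as it stands.
- The arm moves only by the tool jog_arm, never from a script. Its argument "motion" is one flat list of numbers, 7 for each row, row after row: the shift along the tool's x, y, z scaled (see below), then the turn, a rotation vector about the tool's x, y, z scaled (see below), then the gripper's target within -1 to 1 (shut at 1, half-way at 0, fully open at -1). In form: [x, y, z, rx, ry, rz, hand, x, y, z, rx, ry, rz, hand, ...]. A call has 1 to 12 rows; each row shifts and turns the commanded pose from where the row before left it, along the tool's axes as they then stand; what a row does not reach is not made up. The controller multiplies each number of a shift by 4 cm and each number of a turn by 4 degrees. A row lasts 1/8 s, in which the tool goes at most 62.5 mm and 10.7 degrees, less where a joint would pass 70% of its speed; a pose out of reach is approached as far as the arm can. A call with a number of a shift or a turn outside -1 to 1 is refused whole. A call with a gripper value outside its range is refused whole. The fingers move at their own pace and stop on an object; "grip_force" is the grip in N (left out, the last holds). Time passes only in rows, so rows that do not move let the fingers close. It gives the time, the measured TCP pose, the force, the opening and the grip force at its end, in the units of the state.
- robot.get_obs(): the state, without advancing time (a new reading comes with each control period).
- robot.camera(name): name is "side" or "top"; returns the picture (400x640x3 uint8, blue, green, red); there is no depth.
- robot.calibration(name): a dict with "fx", "fy", "cx", "cy" (pixels), "R" (3x3) and "t" (3): a world point X has camera coordinates R X + t. Camera axes: x right, y down, z forward; pixel columns grow to the right and rows downward; lengths in m; the calibration is good to about 2 mm. A picture is of the moment at which its call begins. calibration takes no time and is no camera call.
- robot.hand_in(): hands the job in; it is judged then, once.
The state is a dict: "time": time; "q": joint angles; "joint_velocities": joint speeds; "joint_torque": joint torques, N m; "position": TCP position; "tool_rot": TCP orientation; "ft_force": force on the tool from outside, world axes, zero at the start; "moment": the same for the moment, N m; "grip_width": finger opening in m; "grip_force": force on a finger pad.
Only numpy, scipy, OpenCV 4.12 (cv2) and the standard library are available. Lean on these libraries where they do the work, as an engineer would, in place of code of your own. Each camera call takes 0.05 s, during which the arm holds its last target. There are 200 camera calls.

### The job

Tidy the dibber away: pick it up by its wooden handle, press the sprung gate of its snap hook against the U-bolt eye on the tool board until the eye is inside, and pull back until the gate has snapped shut behind it and you feel a firm tug on the eye; only then let go, leaving the dibber hanging at rest from the eye. Work by feel without forcing the hook or the eye, and leave the other things on the bench where they are.

Things in the scene. Friction and masses are not known exactly. Their poses are not given: they have to be found in the camera images.
- handle_mid (a point): Centre of the dibber's pale wooden handle, 11 mm above the bench as it lies flat. The handle is a bar 95 x 28 (y) x 22 (z) mm, from x = -50 to +45. x points along the tool to its snap hook, y to the hook's solid side (away from the gate), z up as it lies. A pointed steel tip runs to x = -102, a steel collar to x = 55. All about 0.16 kg.
- hook_seat (a point): Seat of the dibber's snap hook: the middle of an 8 mm bar pulled home into its round end. At x = 108, y = -1.5, z = 0 mm from handle_mid, same axes. The hook is 8 mm round steel lying in the plane z = 0; its round end's outer face is 12 mm beyond this point in +x, flat over 15 mm of y. The gate can shut when the bar is less than 5 mm short of the seat (towards the handle).
- nose (a point): Free, round end of the hook's nose, beside the gate's free end: at x = 104, y = -21, z = 0 mm from handle_mid, same axes. The nose runs from here to +x and round into the hook's end. Opposite it the solid side runs straight at y = +18 (from handle_mid); 8 mm bar, sizes to centrelines. A bar enters between nose and gate, so it must meet the gate at x below 96.
- gate (a joint): The hook's sprung gate: a 7 mm round bar 38 mm long, hinged at x = 60, y = -18 mm from handle_mid, reaching along +x to the nose when shut. 0 rad = shut; it is pushed in (towards +y) up to its stop at 0.8. Its spring takes about 2.4 N at the free end to start and 3.6 N at the stop, more nearer the hinge; it shuts by itself once clear. Light hardware: no step needs over 10 N.
- rack: Bench-top tool board, fixed: a plywood panel 500 mm wide and 357 mm long up its slope, leaning back 0.26 rad (15 degrees) on two struts. Origin on the bench at the middle of the panel's foot; front faces -x, y along it, z up. It carries the eye at y = 0; hand tools hung on it at y = -195, 140 and 212 mm and an empty hook at y = -115 stand out at most 40 mm from the panel.
- eye_plate (a point): Middle of the eye's steel plate, about 280 mm up. x points square into the leaning panel, z up along it, y level. The eye is a rigid square U-bolt of 8 mm bar: two legs, at z = +27 and -27 mm, stand out along -x, joined at their ends by a straight bar along z (y = 0). How far it is nutted in differs each time and is not measured: the bar stands at x = -48 to -76 mm. Find it by touch or sight.
- pot_a: Bystander: empty black square pot, 70 mm wide, 75 mm high; origin under its centre.
- pot_b: Bystander: black square pot with soil and a seedling, 70 mm wide, 150 mm high with the plant; origin under its centre.
- label_a: Bystander: white plant stake lying flat, 140 x 16 x 4 mm along its x; origin under its centre.
- label_b: Bystander: a second such plant stake.
- trowel: Bystander: hand trowel lying flat along its x, 290 mm long, blade to +x; origin on the bench near the blade's neck.
- spray: Bystander: closed white bottle, 72 mm across, 170 mm high, standing; origin under its centre.

How it is judged:
By the outcome, as a careful person would: the job done as asked, in the order asked, and still so for the second after the job is handed in, with the robot touching nothing.
It also fails if it takes over 62 s, if anything falls off the work surface, if the arm or the gripper's body presses on something with over 40 N, if the wrist force passes 120 N, or if a joint passes its speed limit or range.

## Working session

There is one attempt and no reset: what is moved stays moved. The work goes in short steps, Python scripts to look and compute and a tool call to move; the robot and the scene stay as the last step left them, time stands still between calls to the robot, and variables do not carry over. Pictures are saved under pics/ and viewed, at most 10 in all, crops included, and the job is handed in when it is done.

Besides the shell and the picture viewer there is one more tool, called after "Emit:" as a command line: name --argument value ..., lists and objects as JSON in quotes. jog_arm: Moves the arm, as the interface text tells. Shifts and turns lie within -1 to 1; 1 stands for 4 cm of shift or 4 degrees of turn. Its arguments: {"type":"object","properties":{"motion":{"type":"array","items":{"type":"number"}},"grip_force":{"type":"number"}},"required":["motion"]}

```bash
ls; mkdir -p pics; python3 - <<'E'
from rig import robot
import cv2,numpy as np
np.set_printoptions(precision=4,suppress=True)
print(robot.tip_reach)
for n in("top","side"):
    cv2.imwrite(f"pics/{n}0.png",robot.camera(n)); c=robot.calibration(n); print(n,c)
print(robot.get_obs())
E
```

```text
pics
0.011
top {'fx': 370.57830269041415, 'fy': 370.57830269041415, 'cx': 319.76075728441145, 'cy': 198.5244166642439, 'R': array([[ 0.0125, -0.9994, -0.0326],
       [-0.9955, -0.0094, -0.0947],
       [ 0.0943,  0.0336, -0.995 ]]), 't': array([-0.0068,  0.5452,  1.1452])}
side {'fx': 477.57411542012835, 'fy': 477.57411542012835, 'cx': 320.693099759408, 'cy': 199.65284326289603, 'R': array([[ 0.8837, -0.468 , -0.001 ],
       [-0.3677, -0.693 , -0.6201],
       [ 0.2895,  0.5484, -0.7845]]), 't': array([-0.5122,  0.2931,  1.3421])}
{'time': 0.1, 'q': array([ 1.0105,  0.5284,  1.4338,  0.    ,  1.1814, -0.1785]), 'joint_velocities': array([-0.0014, -0.0007, -0.0017,  0.001 ,  0.0033,  0.0003]), 'joint_torque': array([  0.0007, -44.0986, -17.715 ,   0.0636,   0.0534,  -0.    ]), 'position': array([0.2325, 0.5795, 0.2327]), 'tool_rot': array([ 0.1897,  0.9818, -0.0009, -0.0004]), 'ft_force': array([ 0.2593, -0.4684, -0.1999]), 'moment': array([-0.0124, -0.0004, -0.057 ]), 'grip_force': 0.0, 'grip_width': 0.08701099882366298}
```

View pics/top0.png

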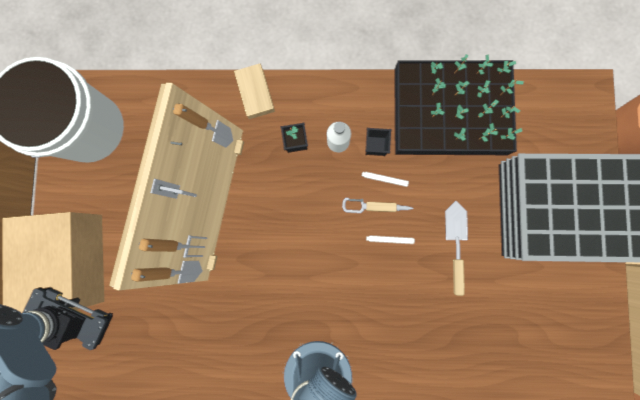

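View pics/side0.png

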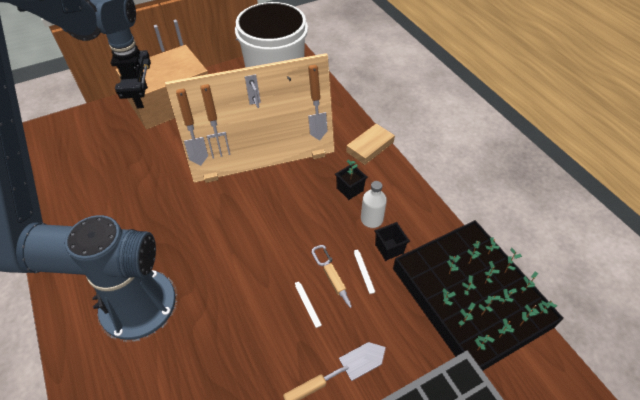

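The top view shows the dibber lying around (382,207), with its hook at (353,206) pointing left (+y). The board is on the left, with the eye near (175,188) in the top view and (253,92) in the side view. I'll enlarge both.

```bash
python3 - <<'E'
import cv2,numpy as np
t=cv2.imread("pics/top0.png");s=cv2.imread("pics/side0.png")
def c(i,x,y,w=50,h=36): return cv2.resize(i[y:y+h,x:x+w],(400,288),interpolation=cv2.INTER_CUBIC)
cv2.imwrite("pics/crop0.png",np.vstack([np.hstack([c(t,335,190,50),c(t,375,190,50)]),np.hstack([c(t,145,172),c(s,230,72)])]))
cv2.imwrite("pics/crop1.png",np.hstack([cv2.resize(s[237:312,305:360],(440,600),interpolation=cv2.INTER_CUBIC)]))
E
```

```text
(no output)
```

View pics/crop0.png

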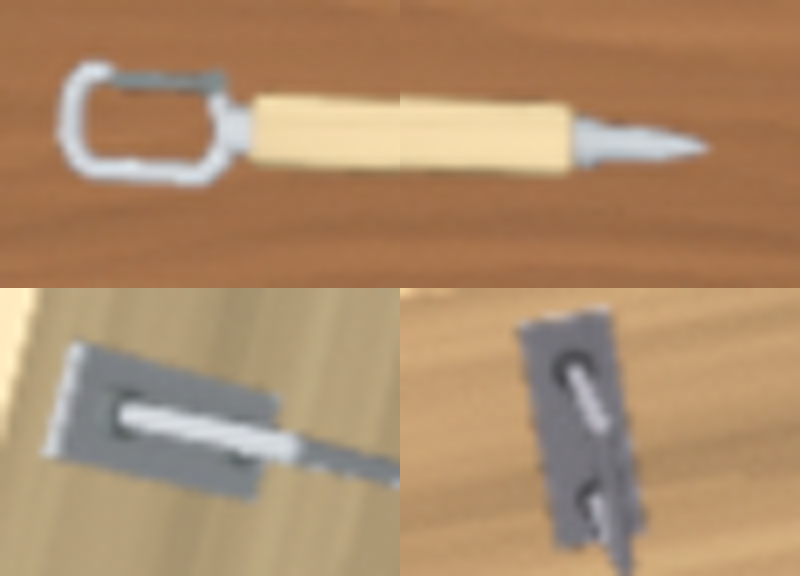

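View pics/crop1.png

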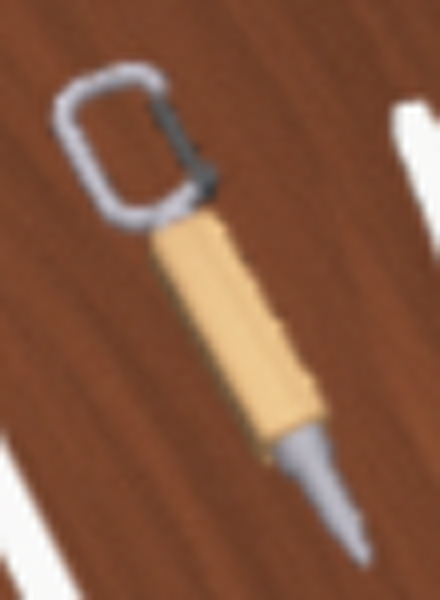

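```bash
cat > h.py <<'E'
import numpy as np
from rig import robot
np.set_printoptions(precision=4,suppress=True)
C={n:robot.calibration(n) for n in("top","side")}
def ray(n,p):
    c=C[n];R=np.array(c["R"]);d=R.T@[(p[0]-c["cx"])/c["fx"],(p[1]-c["cy"])/c["fy"],1];return -R.T@np.array(c["t"]),d/np.linalg.norm(d)
def onz(n,p,z):
    o,d=ray(n,p);return o+d*(z-o[2])/d[2]
def tri(a,b):
    A=np.zeros((3,3));v=np.zeros(3);L=[ray("top",a),ray("side",b)]
    for o,d in L:
        P=np.eye(3)-np.outer(d,d);A+=P;v+=P@o
    X=np.linalg.solve(A,v);return X,max(np.linalg.norm((np.eye(3)-np.outer(d,d))@(X-o)) for o,d in L)*1e3
def px(n,X):
    c=C[n];k=np.array(c["R"])@X+c["t"];return c["fx"]*k[0]/k[2]+c["cx"],c["fy"]*k[1]/k[2]+c["cy"]
E
python3 - <<'E'
from h import *
for l,p,z in(("hL",(365.7,205.7),.022),("hR",(396.4,206.7),.022),("tip",(413.3,208),.011),("hook",(341.7,204.8),.011)): print("top",l,onz("top",p,z))
# side: crop1 scale 8, origin 305,237
for l,p,z in(("hL",(185,222),.022),("hR",(293,425),.022),("tip",(367,565),.011)): print("side",l,onz("side",(304.5+p[0]/8,236.5+p[1]/8),z))
print("plate",tri((165,188.2),(252.2,88.5)))
print("legtop root",tri((160,187),(251.4,81.8)),"corner",tri((182,191.2),(255.1,89.4)))
print("panel",tri((168,83),(327,56)),tri((112,287),(168,82)),onz("side",(190,180),0),onz("side",(333,150),0),onz("top",(242,130),0),onz("top",(208,283),0))
E
```

```text
top hL [ 0.5243 -0.1458  0.022 ]
top hR [ 0.5221 -0.2419  0.022 ]
top tip [ 0.5193 -0.297   0.011 ]
top hook [ 0.5272 -0.0705  0.011 ]
side hL [ 0.5245 -0.1475  0.022 ]
side hR [ 0.5189 -0.2376  0.022 ]
side tip [ 0.5183 -0.2917  0.011 ]
plate (array([0.5413, 0.3776, 0.2859]), np.float64(1.6146010347526352))
legtop root (array([0.5416, 0.3785, 0.3107]), np.float64(1.171126211394633)) corner (array([0.5296, 0.3157, 0.3306]), np.float64(1.2171285258147244))
panel (array([0.7958, 0.3635, 0.3291]), np.float64(0.6280089533848515)) (array([0.3086, 0.4644, 0.3365]), np.float64(2.44850729986326)) [0.2741 0.3741 0.    ] [0.7727 0.2701 0.    ] [0.7732 0.2605 0.    ] [0.2735 0.3536 0.    ]
```

Emit:
jog_arm --motion '[0, 0, -1, 0, 0, 1, -1, 0, 0, -1, 0, 0, 1, -1, 0, 0, -1, 0, 0, 1, -1, 0, 0, -1, 0, 0, 1, -1, 0, 0, -1, 0, 0, 1, -1, 0, 0, -1, 0, 0, 1, -1, 0, 0, 0, 0, 0, 1, -1, 0, 0, 0, 0, 0, 1, -1, 0, 0, 0, 0, 0, 1, -1, 0, 0, 0, 0, 0, 1, -1, 0, 0, 0, 0, 0, 1, -1, 0, 0, 0, 0, 0, 1, -1]' --grip_force 20

```text
time: 1.6
position: [0.2327, 0.5798, 0.4728]
tool_rot: [0.574, 0.819, -0.001, 0.0]
ft_force: [-0.0, -0.2, -0.1]
grip_width: 0.0871
grip_force: 0.0
```

Emit:
jog_arm --motion '[0, 0, 0, 0, 0, 0.9, 0, 0, 0, 0, 0, 0, 0.9, 0, 0, 0, 0, 0, 0, 0.9, 0, 0, 0, 0, 0, 0, 0.9, 0, 0, 0, 0, 0, 0, 0.9, 0, 0, 0, 0, 0, 0, 0.9, 0, -0.7, 1, 0, 0, 0, 0, 0, -0.7, 1, 0, 0, 0, 0, 0, -0.7, 1, 0, 0, 0, 0, 0, -1, 1, 0, 0, 0, 0, 0, -1, 1, 0, 0, 0, 0, 0, -1, 1, 0, 0, 0, 0, 0]'

```text
time: 3.1
position: [0.4684, 0.3684, 0.4729]
tool_rot: [0.716, 0.698, -0.001, -0.0]
ft_force: [1.6, 1.0, -0.0]
grip_width: 0.0438
grip_force: 0.0
```

Emit:
jog_arm --motion '[-1, 0.5, 0, 0, 0, 0, 0, -1, 0.5, 0, 0, 0, 0, 0, -1, 0.2, 0, 0, 0, 0, 0, -1, 0, 0, 0, 0, 0, 0, -1, 0, 0, 0, 0, 0, 0, -1, 0, 0, 0, 0, 0, 0, -1, 0, 0.5, 0, 0, 0, 0, -1, 0, 1, 0, 0, 0, 0, -1, 0, 1, 0, 0, 0, 0, -1, 0, 1, 0, 0, 0, 0, -1, 0, 1, 0, 0, 0, 0, -1, 0, 1, 0, 0, 0, 0]'

```text
time: 4.6
position: [0.5027, -0.1124, 0.2522]
tool_rot: [0.716, 0.698, 0.0, -0.0]
ft_force: [0.6, 0.1, -0.2]
grip_width: 0.0434
grip_force: 0.0
```

Emit:
jog_arm --motion '[-0.5, 0.2, 1, 0, 0, 0, -0.4, -0.5, 0.2, 1, 0, 0, 0, -0.4, -0.5, 0.2, 1, 0, 0, 0, -0.4, 0, 0, 0.5, 0, 0, 0, -0.4, 0, 0, 0, 0, 0, 0, -0.4]'

```text
time: 5.22
position: [0.5241, -0.1713, 0.1115]
tool_rot: [0.716, 0.698, -0.001, -0.003]
ft_force: [-0.5, -0.1, 0.4]
grip_width: 0.0609
grip_force: 0.0
```

```bash
python3 - <<'E'
from h import *
import cv2
o=robot.get_obs();print(o["position"],o["tool_rot"],o["grip_width"])
s=robot.camera("side");t=robot.camera("top")
cv2.imwrite("pics/a.png",np.hstack([cv2.resize(s[200:320,280:380],(400,480),interpolation=cv2.INTER_CUBIC),cv2.resize(t[150:270,330:430],(400,480),interpolation=cv2.INTER_CUBIC)]))
E
```

```text
[ 0.5241 -0.1713  0.1115] [ 0.7164  0.6977 -0.0007 -0.0026] 0.060915793210857674
```

View pics/a.png

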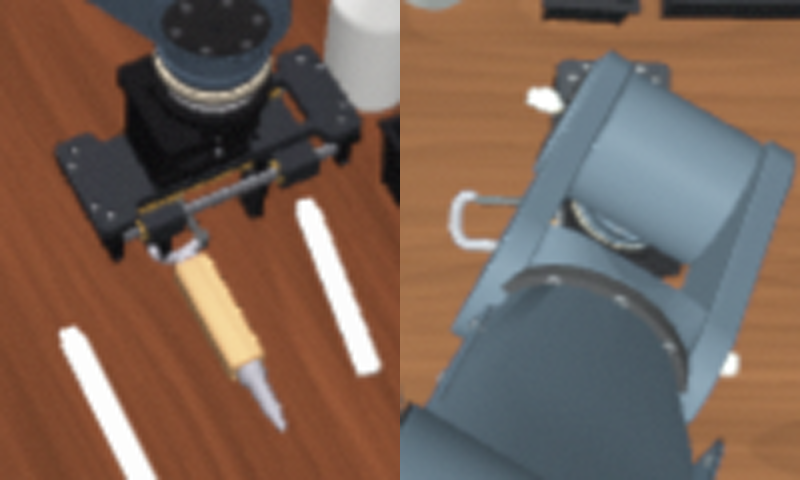

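The gripper is above the handle and aligned with it. The stakes, bottle and pot are all clear of it. Next I descend and grip.

Emit:
jog_arm --motion '[0, 0, 0.8, 0, 0, 0, -0.4, 0, 0, 0.8, 0, 0, 0, -0.4, 0, 0, 0.6, 0, 0, 0, -0.4, 0, 0, 0.23, 0, 0, 0, -0.4, 0, 0, 0, 0, 0, 0, -0.4, 0, 0, 0, 0, 0, 0, 1, 0, 0, 0, 0, 0, 0, 1, 0, 0, 0, 0, 0, 0, 1, 0, 0, 0, 0, 0, 0, 1, 0, 0, 0, 0, 0, 0, 1]' --grip_force 55

```text
time: 6.58
position: [0.5255, -0.1718, 0.0166]
tool_rot: [0.716, 0.698, -0.0, -0.0]
ft_force: [-1.7, -0.2, 2.8]
grip_width: 0.0276
grip_force: 55.0
```

Emit:
jog_arm --motion '[0, 0, -0.4, 0, 0, 0, 1, 0, 0, -0.8, 0, 0, 0, 1, 0, 0, -1, 0, 0, 0, 1, 0, 0, -1, 0, 0, 0, 1, 0, 0, -1, 0, 0, 0, 1, 0, 0, -1, 0, 0, 0, 1, 0, 0, -1, 0, 0, 0, 1, 0, 0, -1, 0, 0, 0, 1, 0, 0, -0.8, 0, 0, 0, 1, 0, 0, 0, 0, 0, 0, 1]'

```text
time: 7.82
position: [0.5265, -0.1722, 0.3396]
tool_rot: [0.716, 0.698, 0.001, 0.003]
ft_force: [-0.1, -0.4, -1.6]
grip_width: 0.0273
grip_force: 55.0
```

```bash
cat >> h.py <<'E'
from scipy.spatial.transform import Rotation as Ro
psi,a=.2,.26
xr=np.array([np.sin(psi),np.cos(psi),0]);Z=np.array([0,0,1.])
xe=np.cos(a)*xr-np.sin(a)*Z;ze=np.cos(a)*Z+np.sin(a)*xr;ye=np.cross(ze,xe)
P=np.array([.5413,.3776,.2859]);RT=np.c_[xe,-ye,-ze]
SEAT=np.array([.088,.0015,.0056])   # seat in tool frame
def goto(ex,ey,ez):
    """units to bring the seat to eye coords (m): rotation rotvec in 4deg units (tool), shift after rotation in tool axes, 4cm units"""
    o=robot.get_obs();R=Ro.from_quat(o["tool_rot"]);p=o["position"]
    rv=(R.inv()*Ro.from_matrix(RT)).as_rotvec(degrees=True)/4
    T=P+np.array([ex,ey,ez])@np.array([xe,ye,ze])-RT@SEAT
    print("rot units",rv,"shift after rot",RT.T@(T-p)/.04,"shift now",R.inv().apply(T-p)/.04,"T",T)
    s=p+R.apply(SEAT)-P;print("seat in eye mm",1e3*np.array([s@xe,s@ye,s@ze]),"F eye",o["ft_force"]@np.c_[xe,ye,ze],"M",o["moment"],"t",o["time"],o["grip_width"])
E
python3 -c "
from h import *
goto(-.07-.056,0,0)"
```

```text
rot units [ 0.4166 -3.6767  2.4712] shift after rot [ 8.0846 -2.4063 -2.3249] shift now [ 8.6999 -0.9096 -0.2019] T [0.499  0.1766 0.3463]
seat in eye mm [-451.881   -81.0004  -70.7261] F eye [ 0.0582 -0.0202 -1.631 ] M [-0.0864  0.0601  0.048 ] t 7.825 0.02733105118011792
```

Emit:
jog_arm --motion '[0, 0, 0, 0.08, -0.74, 0.49, 1, 0, 0, 0, 0.08, -0.74, 0.49, 1, 0, 0, 0, 0.08, -0.74, 0.49, 1, 0, 0, 0, 0.08, -0.74, 0.49, 1, 0, 0, 0, 0.08, -0.74, 0.49, 1, 1, -0.4, -0.4, 0, 0, 0, 1, 1, -0.4, -0.4, 0, 0, 0, 1, 1, -0.4, -0.4, 0, 0, 0, 1, 1, -0.4, -0.4, 0, 0, 0, 1, 1, -0.4, -0.4, 0, 0, 0, 1, 1, -0.4, -0.3, 0, 0, 0, 1, 0, 0, 0, 0, 0, 0, 1]'

```text
time: 9.32
position: [0.4803, 0.1002, 0.3626]
tool_rot: [0.765, 0.631, -0.103, 0.079]
ft_force: [0.8, 0.3, -2.3]
grip_width: 0.0274
grip_force: 55.0
```

```bash
python3 -c "
from h import *
goto(-.07-.056,0,0)"
```

```text
rot units [-0.1045 -0.0096  0.12  ] shift after rot [ 2.0044  0.0796 -0.1118] shift now [ 2.0038  0.0955 -0.1111] T [0.499  0.1766 0.3463]
seat in eye mm [-206.1649    3.9606   -4.4214] F eye [ 0.9999 -0.6851 -2.1356] M [0.0995 0.0005 0.0115] t 9.325 0.027442465115473658
```

Emit:
jog_arm --motion '[0.7, 0.04, -0.1, -0.1, 0, 0.1, 1, 0.7, 0.04, 0, 0, 0, 0, 1, 0.4, 0, 0, 0, 0, 0, 1, 0.2, 0, 0, 0, 0, 0, 1, 0, 0, 0, 0, 0, 0, 1]'

```text
time: 9.95
position: [0.5007, 0.1734, 0.3471]
tool_rot: [0.769, 0.626, -0.1, 0.083]
ft_force: [-0.3, 0.1, -0.9]
grip_width: 0.0276
grip_force: 55.0
```

```bash
python3 - <<'E'
from h import *
import cv2
goto(-.07-.056,0,0)
s=robot.camera("side");t=robot.camera("top")
cv2.imwrite("pics/b.png",np.hstack([cv2.resize(s[60:180,210:310],(400,480),interpolation=cv2.INTER_CUBIC),cv2.resize(t[130:250,150:250],(400,480),interpolation=cv2.INTER_CUBIC)]))
E
```

```text
rot units [ 0.0158  0.0059 -0.055 ] shift after rot [ 0.0737 -0.0568  0.0013] shift now [ 0.0735 -0.0571  0.0012] T [0.499  0.1766 0.3463]
seat in eye mm [-128.9573   -2.6175    0.0169] F eye [ 0.3144  0.2933 -0.8974] M [ 0.1185  0.0046 -0.0375] t 9.95 0.0275689424387513
```

View pics/b.png

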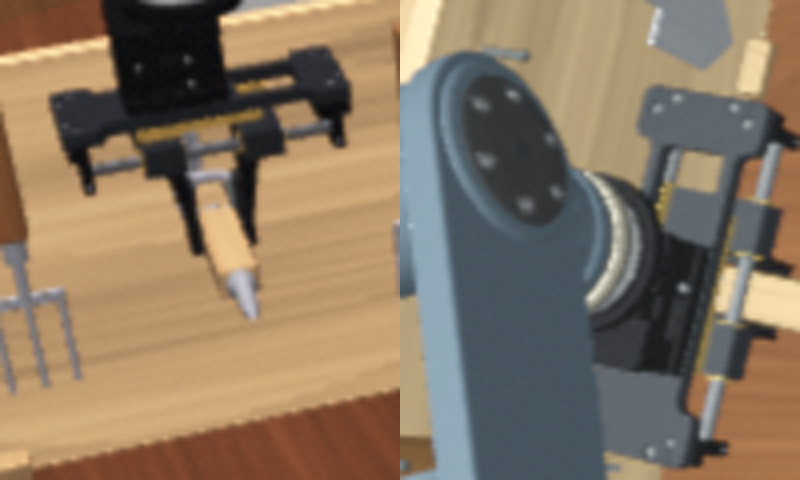

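The gripper hides the eye from both cameras, so I go on by touch, starting by feeling for the bar with the hook's round end.

Emit:
jog_arm --motion '[0.3, -0.05, 0, 0, 0, -0.05, 1, 0.3, 0, 0, 0, 0, 0, 1, 0.2, 0, 0, 0, 0, 0, 1, 0, 0, 0, 0, 0, 0, 1, 0, 0, 0, 0, 0, 0, 1]'

```text
time: 10.68
position: [0.505, 0.2045, 0.3393]
tool_rot: [0.768, 0.628, -0.1, 0.083]
ft_force: [0.7, 0.2, -1.9]
grip_width: 0.0275
grip_force: 55.0
```

```bash
python3 -c "
from h import *
goto(-.07-.016,0,0)"
```

```text
rot units [ 0.0276 -0.002  -0.0048] shift after rot [ 0.266  -0.009   0.0133] shift now [ 0.266  -0.0091  0.0133] T [0.5067 0.2145 0.336 ]
seat in eye mm [-96.6401  -0.4014   0.547 ] F eye [ 0.8128 -0.6795 -1.7162] M [ 0.1876  0.0104 -0.0198] t 10.675 0.027482157137206337
```

Emit:
jog_arm --motion '[0.06, 0, 0, 0, 0, 0, 1, 0.06, 0, 0, 0, 0, 0, 1, 0, 0, 0, 0, 0, 0, 1]'

```text
time: 11.05
position: [0.506, 0.2091, 0.3381]
tool_rot: [0.768, 0.628, -0.1, 0.083]
ft_force: [-0.3, -0.1, -1.3]
grip_width: 0.0277
grip_force: 55.0
```

Emit:
jog_arm --motion '[0.05, 0, 0, 0, 0, 0, 1, 0.03, 0, 0, 0, 0, 0, 1, 0, 0, 0, 0, 0, 0, 1]'

```text
time: 11.42
position: [0.5066, 0.2121, 0.3373]
tool_rot: [0.768, 0.628, -0.1, 0.083]
ft_force: [1.1, -0.7, -1.2]
grip_width: 0.0275
grip_force: 55.0
```

Emit:
jog_arm --motion '[0.04, 0, 0, 0, 0, 0, 1, 0.02, 0, 0, 0, 0, 0, 1, 0, 0, 0, 0, 0, 0, 1]'

```text
time: 11.8
position: [0.5071, 0.2144, 0.3367]
tool_rot: [0.768, 0.628, -0.1, 0.083]
ft_force: [0.1, 1.1, -1.2]
grip_width: 0.0278
grip_force: 55.0
```

Emit:
jog_arm --motion '[0.04, 0, 0, 0, 0, 0, 1, 0.02, 0, 0, 0, 0, 0, 1, 0, 0, 0, 0, 0, 0, 1]'

```text
time: 12.18
position: [0.5076, 0.2167, 0.3361]
tool_rot: [0.768, 0.628, -0.1, 0.083]
ft_force: [-0.2, -0.3, -2.2]
grip_width: 0.0276
grip_force: 55.0
```

Emit:
jog_arm --motion '[0.03, 0, 0, 0, 0, 0, 1, 0.02, 0, 0, 0, 0, 0, 1, 0, 0, 0, 0, 0, 0, 1]'

```text
time: 12.55
position: [0.5079, 0.218, 0.3357]
tool_rot: [0.768, 0.627, -0.1, 0.083]
ft_force: [-1.3, -1.3, 0.1]
grip_width: 0.0272
grip_force: 55.0
```

Emit:
jog_arm --motion '[0.03, 0, 0, 0, 0, 0, 1, 0, 0, 0, 0, 0, 0, 1]'

```text
time: 12.8
position: [0.5079, 0.2183, 0.3356]
tool_rot: [0.768, 0.627, -0.101, 0.084]
ft_force: [-0.2, -4.8, -0.0]
grip_width: 0.0272
grip_force: 55.0
```

```bash
python3 -c "
from h import *
goto(-.07-.016,0,0)"
```

```text
rot units [ 0.0243  0.0408 -0.0153] shift after rot [-0.0976 -0.0102  0.0157] shift now [-0.0975 -0.0101  0.016 ] T [0.5067 0.2145 0.336 ]
seat in eye mm [-82.1155  -0.5105   0.3799] F eye [-4.5816 -0.7151 -1.2354] M [-0.7431  0.246   0.0121] t 12.8 0.027219912835749423
```

Emit:
jog_arm --motion '[-0.2, 0, 0, 0, 0, 0, 1, -0.2, 0, 0, 0, 0, 0, 1, 0, -0.3, 0, 0, 0, 0, 1, 0, -0.4, 0, 0, 0, 0, 1, 0, -0.3, 0, 0, 0, 0, 1, 0, 0, 0, 0, 0, 0, 1, 0, 0, 0, 0, 0, 0, 1]'

```text
time: 13.68
position: [0.4661, 0.2127, 0.3395]
tool_rot: [0.768, 0.628, -0.099, 0.083]
ft_force: [0.3, 0.1, -1.9]
grip_width: 0.0277
grip_force: 55.0
```

```bash
python3 -c "
from h import *
goto(-.048,.0385,0)"
```

```text
rot units [ 0.0438 -0.0127 -0.003 ] shift after rot [1.2098 0.0232 0.0196] shift now [1.2097 0.0228 0.0208] T [0.4763 0.2581 0.3263]
seat in eye mm [-96.3858  39.3908   0.8687] F eye [ 0.6085 -0.32   -1.8087] M [ 0.0993 -0.031  -0.0259] t 13.675 0.027710729009782692
```

Next I go forward beside the bar, then move 10 mm towards it.

Emit:
jog_arm --motion '[0.4, 0, 0, 0, 0, 0, 1, 0.4, 0, 0, 0, 0, 0, 1, 0.4, 0, 0, 0, 0, 0, 1, 0, 0, 0, 0, 0, 0, 1, 0, 0, 0, 0, 0, 0, 1]'

```text
time: 14.3
position: [0.475, 0.2579, 0.3267]
tool_rot: [0.768, 0.628, -0.1, 0.083]
ft_force: [0.5, 0.5, -0.3]
grip_width: 0.0274
grip_force: 55.0
```

```bash
python3 -c "
from h import *
goto(-.048,.0245,0)"
```

```text
rot units [ 0.0238  0.0043 -0.    ] shift after rot [0.0141 0.3799 0.008 ] shift now [0.0141 0.3799 0.0087] T [0.49   0.2554 0.3263]
seat in eye mm [-48.5641  39.6859   0.2978] F eye [ 0.6584 -0.3387 -0.1022] M [ 0.0987 -0.0027 -0.0049] t 14.3 0.027408556409762523
```

Emit:
jog_arm --motion '[0, 0.1, 0, 0, 0, 0, 1, 0, 0.1, 0, 0, 0, 0, 1, 0, 0.1, 0, 0, 0, 0, 1, 0, 0, 0, 0, 0, 0, 1]'

```text
time: 14.8
position: [0.4873, 0.2552, 0.327]
tool_rot: [0.768, 0.627, -0.099, 0.083]
ft_force: [0.1, 0.6, -2.2]
grip_width: 0.0275
grip_force: 55.0
```

Emit:
jog_arm --motion '[0, 0.05, 0, 0, 0, 0, 1, 0, 0.05, 0, 0, 0, 0, 1, 0, 0, 0, 0, 0, 0, 1]'

```text
time: 15.18
position: [0.4909, 0.2547, 0.327]
tool_rot: [0.768, 0.628, -0.099, 0.083]
ft_force: [-0.2, 0.3, -1.1]
grip_width: 0.0274
grip_force: 55.0
```

Emit:
jog_arm --motion '[0, 0.05, 0, 0, 0, 0, 1, 0, 0.05, 0, 0, 0, 0, 1, 0, 0, 0, 0, 0, 0, 1]'

```text
time: 15.55
position: [0.494, 0.2539, 0.3269]
tool_rot: [0.768, 0.628, -0.1, 0.082]
ft_force: [-2.3, -0.5, -0.3]
grip_width: 0.0275
grip_force: 55.0
```

```bash
python3 -c "
from h import *
goto(-.048,.006,0)"
```

```text
rot units [ 0.0057  0.0033 -0.0001] shift after rot [0.0201 0.3558 0.0104] shift now [0.0201 0.3558 0.0105] T [0.5081 0.2517 0.3263]
seat in eye mm [-48.8038  20.2282   0.3948] F eye [-0.8143  2.1423 -0.4938] M [0.0992 0.5896 0.0696] t 15.55 0.027474035804811295
```

Emit:
jog_arm --motion '[0, 0.05, 0, 0, 0, 0, 1, 0, 0.05, 0, 0, 0, 0, 1, 0, 0, 0, 0, 0, 0, 1]'

```text
time: 15.92
position: [0.4987, 0.253, 0.3269]
tool_rot: [0.768, 0.627, -0.1, 0.083]
ft_force: [-3.4, -0.5, -0.5]
grip_width: 0.0278
grip_force: 55.0
```

Emit:
jog_arm --motion '[0, 0.05, 0, 0, 0, 0, 1, 0, 0.05, 0, 0, 0, 0, 1, 0, 0, 0, 0, 0, 0, 1]'

```text
time: 16.3
position: [0.5026, 0.2526, 0.3268]
tool_rot: [0.768, 0.628, -0.099, 0.082]
ft_force: [-4.1, 1.6, -1.2]
grip_width: 0.0278
grip_force: 55.0
```

```bash
python3 -c "
from h import *
goto(-.048,.006,0)"
```

```text
rot units [ 0.0219 -0.0142 -0.0054] shift after rot [0.0094 0.14   0.0112] shift now [0.0094 0.14   0.0114] T [0.5081 0.2517 0.3263]
seat in eye mm [-48.3708  11.5599   0.5369] F eye [ 1.082   4.3697 -0.9741] M [0.3755 0.7741 0.1237] t 16.3 0.027833217359939808
```

Emit:
jog_arm --motion '[0, 0.05, 0, 0, 0, 0, 1, 0, 0.05, 0, 0, 0, 0, 1, 0, 0, 0, 0, 0, 0, 1]'

```text
time: 16.68
position: [0.5067, 0.2512, 0.327]
tool_rot: [0.768, 0.627, -0.1, 0.083]
ft_force: [-4.2, 0.8, -1.7]
grip_width: 0.0275
grip_force: 55.0
```

Emit:
jog_arm --motion '[0, 0.05, 0, 0, 0, 0, 1, 0, 0.05, 0, 0, 0, 0, 1, 0, 0, 0, 0, 0, 0, 1]'

```text
time: 17.05
position: [0.5107, 0.2504, 0.3271]
tool_rot: [0.768, 0.627, -0.1, 0.083]
ft_force: [-3.1, 0.1, -0.5]
grip_width: 0.0275
grip_force: 55.0
```

```bash
python3 -c "
from h import *
goto(-.066,.003,0)"
```

```text
rot units [ 0.0328  0.0012 -0.0141] shift after rot [-0.4262  0.0062  0.0148] shift now [-0.4262  0.0066  0.0148] T [0.5076 0.234  0.3309]
seat in eye mm [-48.955    3.1504   0.5875] F eye [-0.4134  3.0084 -0.5918] M [0.1027 0.7658 0.0701] t 17.05 0.02745210627187012
```

The gate gives as a spring should (3–4 N, not rising), so the bar is past the nose. Now I pull back.

Emit:
jog_arm --motion '[-0.1, 0.03, 0, 0, 0, 0, 1, -0.1, 0, 0, 0, 0, 0, 1, -0.08, 0, 0, 0, 0, 0, 1, 0, 0, 0, 0, 0, 0, 1]'

```text
time: 17.55
position: [0.511, 0.2396, 0.3305]
tool_rot: [0.768, 0.627, -0.098, 0.084]
ft_force: [0.8, -0.0, -1.4]
grip_width: 0.0274
grip_force: 55.0
```

Emit:
jog_arm --motion '[-0.05, 0, 0, 0, 0, 0, 1, -0.05, 0, 0, 0, 0, 0, 1, 0, 0, 0, 0, 0, 0, 1]'

```text
time: 17.92
position: [0.509, 0.2361, 0.331]
tool_rot: [0.768, 0.627, -0.099, 0.083]
ft_force: [-0.6, 0.0, -1.0]
grip_width: 0.0277
grip_force: 55.0
```

```bash
python3 -c "
from h import *
goto(-.066,.003,0)"
```

```text
rot units [ 0.0374 -0.0129 -0.013 ] shift after rot [-0.0536 -0.0228  0.0178] shift now [-0.0537 -0.0228  0.0177] T [0.5076 0.234  0.3309]
seat in eye mm [-63.8513   1.9939   0.7966] F eye [ 0.1636  0.5704 -0.9856] M [ 0.1392  0.0394 -0.0224] t 17.925 0.02766973148346639
```

Emit:
jog_arm --motion '[-0.04, 0, 0, 0, 0, 0, 1, -0.03, 0, 0, 0, 0, 0, 1, 0, 0, 0, 0, 0, 0, 1]'

```text
time: 18.3
position: [0.5081, 0.2334, 0.3317]
tool_rot: [0.768, 0.628, -0.099, 0.083]
ft_force: [0.6, -0.2, -0.9]
grip_width: 0.0272
grip_force: 55.0
```

Emit:
jog_arm --motion '[-0.04, 0, 0, 0, 0, 0, 1, 0, 0, 0, 0, 0, 0, 1, 0, 0, 0, 0, 0, 0, 1]'

```text
time: 18.68
position: [0.508, 0.2328, 0.3319]
tool_rot: [0.768, 0.628, -0.099, 0.082]
ft_force: [1.5, 5.2, -3.4]
grip_width: 0.0274
grip_force: 55.0
```

```bash
python3 -c "
from h import *
goto(-.066,.003,0)"
```

```text
rot units [ 0.033  -0.0379 -0.0041] shift after rot [ 0.0325 -0.0167  0.0159] shift now [ 0.0324 -0.0167  0.016 ] T [0.5076 0.234  0.3309]
seat in eye mm [-67.2842   2.2948   0.8722] F eye [ 6.1119 -0.4278 -1.9092] M [ 0.951  -0.2127  0.0279] t 18.675 0.0274056022042846
```

The tug is 6 N at the place expected for a seated bar. I'll tug slightly harder, then look.

Emit:
jog_arm --motion '[-0.02, 0, 0, 0, 0, 0, 1, 0, 0, 0, 0, 0, 0, 1, 0, 0, 0, 0, 0, 0, 1]'

```text
time: 19.05
position: [0.508, 0.2327, 0.3319]
tool_rot: [0.768, 0.628, -0.098, 0.082]
ft_force: [0.7, 7.0, -4.4]
grip_width: 0.0273
grip_force: 55.0
```

```bash
python3 - <<'E'
from h import *
import cv2
goto(-.066,.003,0);print(robot.get_obs()["q"])
s=robot.camera("side");t=robot.camera("top")
cv2.imwrite("pics/c.png",np.hstack([cv2.resize(s[50:150,210:290],(400,500),interpolation=cv2.INTER_CUBIC),cv2.resize(t[150:250,140:220],(400,500),interpolation=cv2.INTER_CUBIC)]))
E
```

```text
rot units [ 0.035  -0.06    0.0005] shift after rot [ 0.0347 -0.0172  0.0154] shift now [ 0.0347 -0.0173  0.0155] T [0.5076 0.234  0.3309]
seat in eye mm [-67.3665   2.301    0.9874] F eye [ 7.8958  0.7467 -2.4473] M [ 1.2089 -0.3279  0.0492] t 19.05 0.02729054558180991
[ 0.3455  0.4146  1.3728 -0.2201  1.4889  0.5781]
```

View pics/c.png

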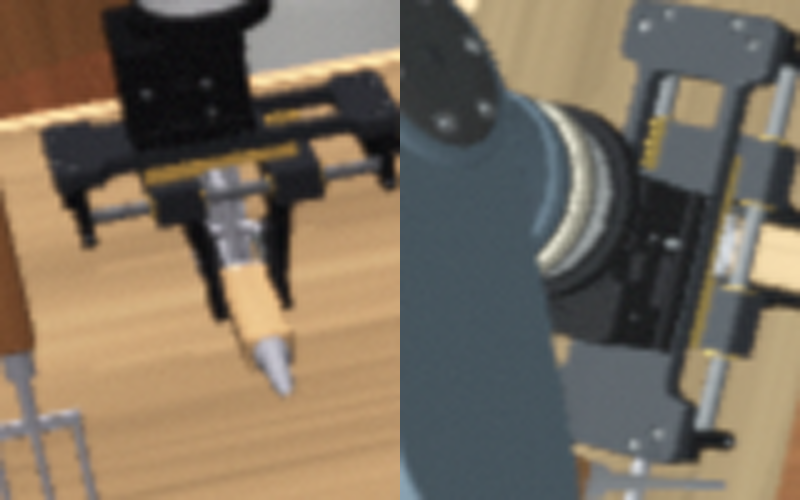

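The picture shows the hook between the fingers at the eye, though the gate itself is hidden. The 8 N tug at the seated position confirms the hold. Next I ease off, lower a little, and swing the handle down about the eye so it won't drop when released.

Emit:
jog_arm --motion '[0.1, 0, 0, 0, 0, 0, 1, 0.03, 0, 0.1, 0, 0, 0, 1, 0, 0, 0.15, 0, 0, 0, 1, 0, 0, 0, 0, 0, 0, 1]'

```text
time: 19.65
position: [0.5076, 0.2329, 0.3205]
tool_rot: [0.768, 0.627, -0.101, 0.083]
ft_force: [-0.2, 0.4, -1.4]
grip_width: 0.0273
grip_force: 55.0
```

Emit:
jog_arm --motion '[0, 0, 0.154, 0, 1, 0, 1, 0, 0, 0.154, 0, 1, 0, 1, 0, 0, 0.154, 0, 1, 0, 1, 0, 0, 0.154, 0, 1, 0, 1, 0, 0, 0, 0, 0, 0, 1]'

```text
time: 20.27
position: [0.5069, 0.2285, 0.2968]
tool_rot: [0.775, 0.632, 0.007, -0.005]
ft_force: [0.2, -0.6, -2.1]
grip_width: 0.0273
grip_force: 55.0
```

```bash
python3 -c "
from h import *
goto(-.062,.003,-.01);print(robot.get_obs()['q'])"
```

```text
rot units [ 0.008  -3.9819 -0.029 ] shift after rot [ 0.0159 -0.0105 -0.61  ] shift now [ 0.1827 -0.0103 -0.5822] T [0.5079 0.2353 0.3202]
seat in eye mm [-64.4807   2.4081 -10.0362] F eye [-0.0254 -0.3527 -2.1392] M [-0.0899  0.0931 -0.013 ] t 20.275 0.027281802299107698
[0.2138 0.3595 1.5369 0.0171 1.2372 0.4102]
```

Emit:
jog_arm --motion '[0.015, 0, 0.154, 0, 1, 0, 1, 0.015, 0, 0.154, 0, 1, 0, 1, 0.015, 0, 0.154, 0, 1, 0, 1, 0.015, 0, 0.154, 0, 1, 0, 1, 0, 0, 0, 0, 0, 0, 1]'

```text
time: 20.9
position: [0.5082, 0.2345, 0.2724]
tool_rot: [0.766, 0.626, 0.115, -0.093]
ft_force: [0.5, 0.3, -1.1]
grip_width: 0.0277
grip_force: 55.0
```

Emit:
jog_arm --motion '[0.015, 0, 0.154, 0, 1, 0, 1, 0.015, 0, 0.154, 0, 1, 0, 1, 0.015, 0, 0.154, 0, 1, 0, 1, 0.015, 0, 0.154, 0, 1, 0, 1, 0, 0, 0, 0, 0, 0, 1]'

```text
time: 21.52
position: [0.5109, 0.2466, 0.2507]
tool_rot: [0.742, 0.607, 0.22, -0.18]
ft_force: [-0.7, 0.1, -1.4]
grip_width: 0.0273
grip_force: 55.0
```

```bash
python3 -c "
from h import *
goto(-.062,.003,-.01);print(robot.get_obs()['q'])"
```

```text
rot units [  0.0035 -11.9774   0.0048] shift after rot [-0.7271 -0.0179 -1.6039] shift now [ 0.7029 -0.0175 -1.6147] T [0.5079 0.2353 0.3202]
seat in eye mm [-57.7725   2.3162  -7.007 ] F eye [ 0.3137  0.7383 -1.3248] M [-0.5505  0.1399 -0.0104] t 21.525 0.027305291742244355
[-0.0455  0.3879  1.8044  0.7049  0.9806 -0.2588]
```

Emit:
jog_arm --motion '[0.05, 0, 0.16, 0, 1, 0, 1, 0.05, 0, 0.16, 0, 1, 0, 1, 0.05, 0, 0.16, 0, 1, 0, 1, 0.05, 0, 0.16, 0, 1, 0, 1, 0, 0, 0, 0, 0, 0, 1]'

```text
time: 22.15
position: [0.5156, 0.2687, 0.236]
tool_rot: [0.704, 0.576, 0.321, -0.262]
ft_force: [0.3, -0.1, -1.8]
grip_width: 0.0271
grip_force: 55.0
```

```bash
python3 -c "
from h import *
goto(-.062,.003,-.01);print(robot.get_obs()['q'])"
```

```text
rot units [  0.0073 -15.9758   0.0197] shift after rot [-1.3684 -0.0236 -1.8147] shift now [ 1.0278 -0.0228 -2.0271] T [0.5079 0.2353 0.3202]
seat in eye mm [-51.5251   2.1766  -0.4222] F eye [ 0.4525 -0.3002 -1.7118] M [-0.7248  0.1344  0.0548] t 22.15 0.02714798166359146
[-0.1288  0.4898  1.8992  1.0728  1.0294 -0.652 ]
```

Emit:
jog_arm --motion '[-0.15, 0, 0.073, 0, 0, 0, 1, -0.15, 0, 0.073, 0, 0, 0, 1, -0.15, 0, 0.073, 0, 0, 0, 1, 0, 0, 0, 0, 0, 0, 1]'

```text
time: 22.65
position: [0.5142, 0.2635, 0.2166]
tool_rot: [0.704, 0.576, 0.322, -0.263]
ft_force: [0.7, -0.8, -1.2]
grip_width: 0.0273
grip_force: 55.0
```

Emit:
jog_arm --motion '[0, 0, 0.154, 0, 1, 0, 1, 0, 0, 0.154, 0, 1, 0, 1, 0, 0, 0.154, 0, 1, 0, 1, 0, 0, 0, 0, 0, 0, 1]'

```text
time: 23.15
position: [0.5174, 0.2776, 0.205]
tool_rot: [0.667, 0.545, 0.393, -0.322]
ft_force: [0.8, 0.5, -1.0]
grip_width: 0.0278
grip_force: 55.0
```

```bash
python3 -c "
from h import *
goto(-.062,.003,-.01);print(robot.get_obs()['q'])"
```

```text
rot units [ -0.0023 -18.9939  -0.0202] shift after rot [-1.7876 -0.0246 -2.5051] shift now [ 1.9972 -0.0252 -2.3414] T [0.5079 0.2353 0.3202]
seat in eye mm [-51.7382   1.9147 -20.5863] F eye [ 0.9331 -0.721  -0.7856] M [-0.7843  0.2029 -0.0004] t 23.15 0.027787869280093663
[-0.1865  0.6473  1.9664  1.3109  1.1328 -0.9803]
```

Emit:
jog_arm --motion '[-0.06, 0, 0.03, 0, 0, 0, 1, -0.05, 0, 0.03, 0, 0, 0, 1, 0, 0, 0, 0, 0, 0, 1, 0, 0, 0, 0, 0, 0, 1]'

```text
time: 23.65
position: [0.5175, 0.2781, 0.2014]
tool_rot: [0.666, 0.546, 0.394, -0.321]
ft_force: [0.1, -0.3, -0.3]
grip_width: 0.0275
grip_force: 55.0
```

Emit:
jog_arm --motion '[-0.04, 0, 0.02, 0, 0, 0, 1, 0, 0, 0, 0, 0, 0, 1, 0, 0, 0, 0, 0, 0, 1]'

```text
time: 24.02
position: [0.5174, 0.2779, 0.1993]
tool_rot: [0.666, 0.545, 0.394, -0.321]
ft_force: [0.1, -0.4, -0.5]
grip_width: 0.0278
grip_force: 55.0
```

Emit:
jog_arm --motion '[0, 0, 0, 0, 0, 0, 0.1, 0, 0, 0, 0, 0, 0, -0.2, 0, 0, 0, 0, 0, 0, -0.4, 0, 0, 0, 0, 0, 0, -0.4, 0, 0, 0, 0, 0, 0, -0.4, 0, 0, 0, 0, 0, 0, -0.4, 0, 0, -0.1, 0, 0, 0, -0.4, 0, 0, -0.3, 0, 0, 0, -0.4, 0, 0, -0.5, 0, 0, 0, -0.4, 0, 0, -0.5, 0, 0, 0, -0.4, 0, 0, -0.5, 0, 0, 0, -0.4, 0, 0, 0, 0, 0, 0, -0.4]' --grip_force 10

```text
time: 25.52
position: [0.5049, 0.2112, 0.2367]
tool_rot: [0.667, 0.545, 0.395, -0.32]
ft_force: [0.2, -0.4, 0.1]
grip_width: 0.0608
grip_force: 0.0
```

Emit:
jog_arm --motion '[0, 0, -0.8, 0, 0, 0, -0.4, 0, 0, -0.8, 0, 0, 0, -0.4, 0, 0, -0.8, 0, 0, 0, -0.4, 0, 0, 0, 0, 0, 0, -0.4, 0, 0, 0, 0, 0, 0, -0.4]'

```text
time: 26.15
position: [0.487, 0.131, 0.282]
tool_rot: [0.666, 0.545, 0.394, -0.322]
ft_force: [-0.6, -0.0, -0.0]
grip_width: 0.0606
grip_force: 0.0
```

```bash
python3 - <<'E'
from h import *
import cv2
s=robot.camera("side");t=robot.camera("top")
cv2.imwrite("pics/d.png",np.hstack([cv2.resize(s[50:170,205:305],(400,480),interpolation=cv2.INTER_CUBIC),cv2.resize(t[130:250,140:240],(400,480),interpolation=cv2.INTER_CUBIC)]))
E
```

```text
(no output)
```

View pics/d.png

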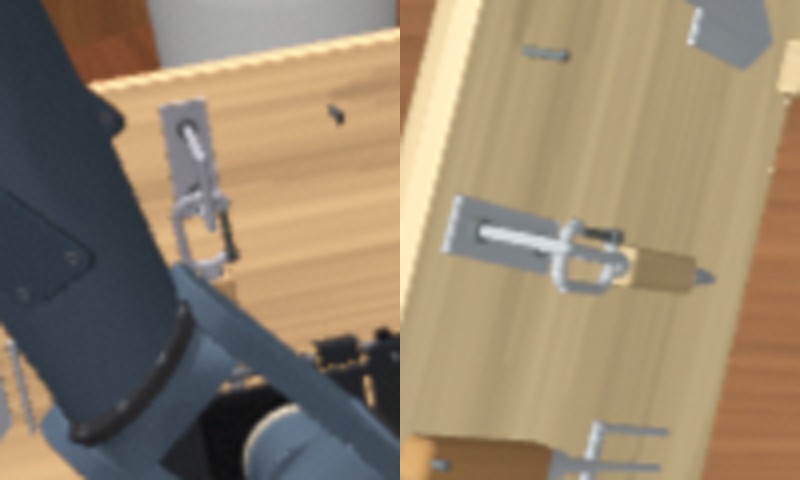

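The dibber hangs from the eye at (590,255) in the right crop, with the dark gate bar shut and the gripper clear. I'll let it settle, check for motion, and hand in.

Emit:
jog_arm --motion '[0, 0, 0, 0, 0, 0, -0.4, 0, 0, 0, 0, 0, 0, -0.4, 0, 0, 0, 0, 0, 0, -0.4, 0, 0, 0, 0, 0, 0, -0.4, 0, 0, 0, 0, 0, 0, -0.4, 0, 0, 0, 0, 0, 0, -0.4, 0, 0, 0, 0, 0, 0, -0.4, 0, 0, 0, 0, 0, 0, -0.4, 0, 0, 0, 0, 0, 0, -0.4, 0, 0, 0, 0, 0, 0, -0.4, 0, 0, 0, 0, 0, 0, -0.4, 0, 0, 0, 0, 0, 0, -0.4]'

```text
time: 27.75
position: [0.4873, 0.1303, 0.2823]
tool_rot: [0.666, 0.545, 0.394, -0.321]
ft_force: [-0.4, 0.3, -0.0]
grip_width: 0.061
grip_force: 0.0
```

Emit:
jog_arm --motion '[0, 0, 0, 0, 0, 0, -0.4, 0, 0, 0, 0, 0, 0, -0.4, 0, 0, 0, 0, 0, 0, -0.4, 0, 0, 0, 0, 0, 0, -0.4, 0, 0, 0, 0, 0, 0, -0.4, 0, 0, 0, 0, 0, 0, -0.4, 0, 0, 0, 0, 0, 0, -0.4, 0, 0, 0, 0, 0, 0, -0.4, 0, 0, 0, 0, 0, 0, -0.4, 0, 0, 0, 0, 0, 0, -0.4, 0, 0, 0, 0, 0, 0, -0.4, 0, 0, 0, 0, 0, 0, -0.4]'

```text
time: 29.25
position: [0.4873, 0.1304, 0.2823]
tool_rot: [0.666, 0.545, 0.394, -0.321]
ft_force: [-0.8, 0.3, -0.3]
grip_width: 0.0608
grip_force: 0.0
```

```bash
python3 - <<'E'
from h import *
f=[robot.camera("top")[170:220,165:225].astype(int) for _ in range(8)]
d=[int(abs(x-f[0]).max()) for x in f[1:]];print(d,robot.get_obs()["time"])
if max(d)<25: print(robot.hand_in())
E
```

```text
[3, 4, 3, 3, 4, 3, 3] 29.65
the job is handed in; nothing more can be done
None
```

The dibber is hanging still from the eye with its gate shut after an 8 N tug; the gripper is clear, no other bench item was touched as far as I could tell, and I handed the job in at 29.7 s (no verdict shown).

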